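# Draw the divided meal box forward with the hook

## Task

Take the draw hook by its wooden handle, drop its prong into the two-compartment meal box behind the dividing wall, and drag that box towards you until it is past the light strip, still on the board and roughly square to it. Then stand the hook back on the counter beside the board on its prong and wire leg. Do not touch the divided box with the gripper or arm, and leave the plain undivided box where it is.

Things in the scene. Friction and masses are not known exactly. Their poses are not given: they have to be found in the camera images.
- draw_hook: Bridge-like hook beside the board. Origin: middle of the steel prong's lower edge; +x handle to prong, away from the robot; z up. Prong: upright blade, 4 thick (x), 40 wide (y), 74 high. Wooden handle x -45 to -165, 22 wide (y), z 62 to 86 mm; balance near x -100, z 74. Strap z 72 to 76 joins them. Wire leg 66 wide at x -172 reaches z 0: it stands by itself. 220 g.
- divided_box: Clear plastic meal box with two compartments on the board's far part, left or right; slides, about 250 g. Outer 100 (x) by 140 (y) by 45 mm high, walls 3, floor 4, corners cut. Origin: centre of underside; z up, +x roughly away from the robot. Divider 3 mm thick at x = 0, full length in y, up to z 40; each compartment is 45 mm deep in x, the one behind the divider at +x.
- plain_box: Bystander: clear plastic meal box of the same outer size (100 x 140 x 45 mm) without a divider, beside the divided one. Origin: centre of its underside.
- board: Fixed dark end-grain chopping board on the counter (counter top z = 0), 380 (x) by 460 (y) by 30 mm thick. Origin: centre of its underside; +x away from the robot, z up. A flush light wooden strip 12 mm wide crosses it along y at x = 0; the near part, towards the robot, is x -190 to 0.

How it is judged:
By the outcome, as a careful person would: the job done as asked, in the order asked, and still so for the second after the job is handed in, with the robot touching nothing.
It also fails if it takes over 53 s, if anything falls off the work surface, if the arm or the gripper's body presses on something with over 40 N, if the wrist force passes 120 N, or if a joint passes its speed limit or range.

## Robot

A 6-joint arm with a two-finger parallel gripper is mounted at the origin on the work surface. World frame = base frame: x ahead of the robot, y to its left, z up, the work surface at z = 0. Lengths are in mm, angles in rad, forces in N, time in s.
With the tool pointing down it reaches from about 275 to 850 mm from the base axis. Payload 19 kg.
Tool frame: the origin (TCP) lies midway between the tips of the shut fingers; the grasp point (between the pads) lies 19 mm behind it; z points along the fingers, y is the line along which they close (so a half turn about z gives the same grasp; the last joint's range is limited). The gripper opens to 85 mm and grips with 20 to 120 N. Pads are 22 mm wide; open, the fingers measure 114 mm over their backs; the gripper's body (76 mm by 85 mm) begins 54 mm behind the grasp point. The pads swing forward as they close: fully open they stand 13 mm farther back than shut.
Start: joints at [-1.25, 0.15, 1.437, -0, 1.554, -0.134], TCP at [252.558, -516.531, 231.267] pointing down, gripper open.
Joint ranges: [-2.8, 2.8], [-0.68, 2.1], [0.12, 2.68], [-1.39, 4.53], [0.16, 2.79], [-2.81, 2.81]. Speed limits (rad/s): [1.89, 1.89, 2.22, 3.01, 3.01, 3.01].

## Interface

Orientations are given as a unit quaternion [w, x, y, z].
In Python, from rig import ctrl, camera, camera_model, ticket gives the robot as it stands.
- The arm moves only by the tool apply_moves, never from a script. Its argument "steps" is a list of rows, each an object of numbers: "grip": the closure, from -1 (fully open) to 1 (shut); "tx", "ty", "tz": the shift along the tool's x, y, z in m; "yaw": the turn about the tool's z in degrees. In form: [{"grip": .., "tx": .., "ty": .., "tz": .., "yaw": ..}, ...]. A call has 1 to 8 rows; each row shifts and turns the commanded pose from where the row before left it, along the tool's axes as they then stand; what a row does not reach is not made up. A row lasts 1/8 s, in which the tool goes at most 62.5 mm and 10.7 degrees, less where a joint would pass 70% of its speed; a pose out of reach is approached as far as the arm can. A call with a gripper value outside its range is refused whole. The fingers move at their own pace and stop on an object; "squeeze" is the grip in N (left out, the last holds). Time passes only in rows, so rows that do not move let the fingers close. It gives the time, the measured TCP pose, the force, the opening and the grip force at its end, in the units of the state.
- ctrl.get_obs(): the state, without advancing time (a new reading comes with each control period).
- camera(name): name is "scene" or "top" or "wrist"; returns the picture (480x640x3 uint8, red, green, blue); there is no depth.
- camera_model(name): a dict with "vfov" (degrees; the focal length in pixels is half the picture's height over the tangent of half this angle, whatever the lens; pixels are square), "cx", "cy" (the principal point, pixels), "view" (4x4, takes a point from world to camera coordinates). Camera axes: x right, y up, looking along -z (the intrinsics and any distortion apply to the point x, -y, -z); pixel columns grow to the right and rows downward; lengths in mm; the calibration is good to about 2 mm. A picture is of the moment at which its call begins: read the wrist's pose just before it. camera_model takes no time and is no camera call; for the wrist camera it gives the pose at the moment of the call.
- ticket.job_done(): hands the job in; it is judged then, once.
The state is a dict: "time": time; "joints": joint angles; "qd": joint speeds; "effort": joint torques, N m; "tool_pos": TCP position; "eef_rot": TCP orientation; "wrist_force": force on the tool from outside, world axes, zero at the start; "ft_torque": the same for the moment, N m; "width": opening from 0.0 (shut) to 1.0 (fully open); "grasp_force": force on a finger pad.
Only numpy, scipy, OpenCV 4.12 (cv2) and the standard library are available. Lean on these libraries where they do the work, as an engineer would, in place of code of your own. Each camera call takes 0.05 s, during which the arm holds its last target. There are 200 camera calls.

## Working session

There is one attempt and no reset: what is moved stays moved. The work goes in short steps, Python scripts to look and compute and a tool call to move; the robot and the scene stay as the last step left them, time stands still between calls to the robot, and variables do not carry over. Pictures are saved under pics/ and viewed, at most 10 in all, crops included, and the job is handed in when it is done.

Besides the shell and the picture viewer there is one more tool, called after ">>>" as name(argument=value, ...) on one line, values as JSON. apply_moves: Moves the arm, as the interface text tells. Its arguments: {"type":"object","properties":{"steps":{"type":"array"},"squeeze":{"type":"number"}},"required":["steps"]}

```bash
mkdir -p pics; python3 - <<'E'
from rig import ctrl,camera,camera_model
import cv2
o=ctrl.get_obs();print(o)
for n in("top","scene"):
    m=camera_model(n);print(n,m)
    cv2.imwrite(f"pics/{n}0.png",camera(n)[:,:,::-1])
E
```

```text
{'time': 0.0, 'joints': array([-1.25002302e+00,  1.50969412e-01,  1.43802939e+00,  2.65135068e-06,
        1.55379601e+00, -1.33981967e-01]), 'qd': array([-0.0005763 , -0.00045403,  0.00123573,  0.00151986, -0.00046282,
       -0.00089953]), 'effort': array([-2.30425700e-03, -7.13053179e+01, -5.70868742e+01, -1.85329241e-04,
        9.06700850e-03, -3.84203236e-05]), 'tool_pos': array([ 252.47811025, -516.32905886,  230.68572462]), 'eef_rot': array([-5.98583828e-04,  9.74260715e-01,  2.25423374e-01, -5.47369847e-05]), 'wrist_force': array([0.40697761, 0.27001884, 0.74346691]), 'ft_torque': array([ 0.02960119, -0.03064884, -0.02603474]), 'grasp_force': 0.0, 'width': 0.9983097830743675}
top {'vfov': 57.31315782753745, 'cx': 313.38790592805407, 'cy': 242.6935605314088, 'view': array([[-1.03013883e-02, -9.99937805e-01,  4.27416821e-03,
         1.37190279e+01],
       [ 9.79495481e-01, -9.23054153e-03,  2.01254565e-01,
        -6.19911187e+02],
       [-2.01202595e-01,  6.25972988e-03,  9.79529648e-01,
        -8.30588459e+02],
       [ 0.00000000e+00,  0.00000000e+00,  0.00000000e+00,
         1.00000000e+00]])}
scene {'vfov': 52.257627089272546, 'cx': 315.0048905965505, 'cy': 250.59406928040735, 'view': array([[ 6.12686299e-01,  7.90318804e-01,  3.41872492e-03,
        -3.74055290e+02],
       [-6.70854851e-01,  5.17776563e-01,  5.30906018e-01,
         3.72946034e+02],
       [ 4.17814873e-01, -3.27572311e-01,  8.47423809e-01,
        -1.34943669e+03],
       [ 0.00000000e+00,  0.00000000e+00,  0.00000000e+00,
         1.00000000e+00]])}
```

View pics/top0.png

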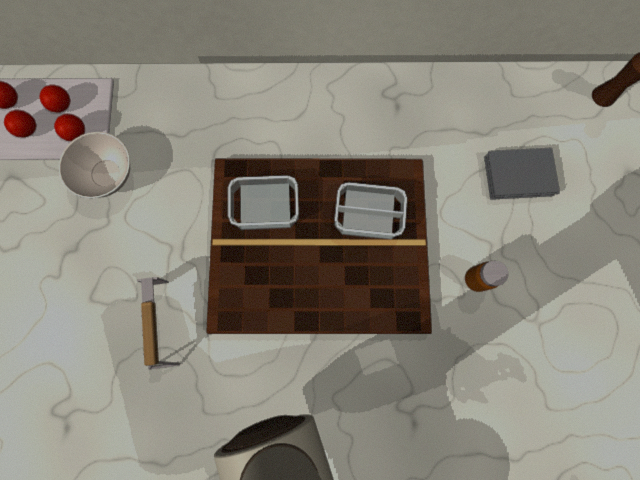

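View pics/scene0.png

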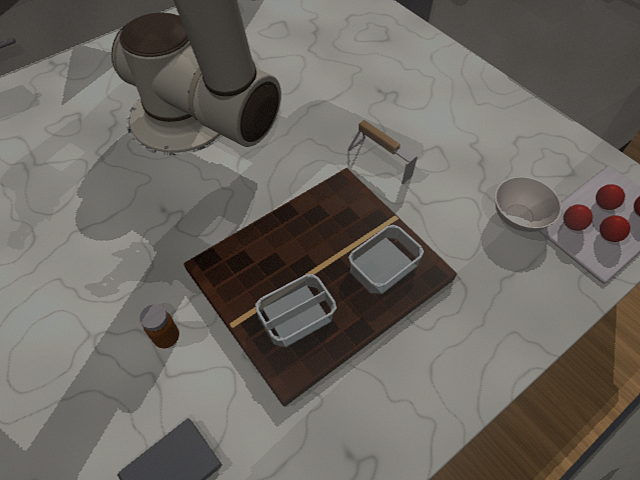

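The top view shows the hook at left (handle px (148,302) to (151,366), prong around (150,280)). The divided box is at right, around (371,210), with its divider from about (337,206) to (404,213), and the plain box is at (263,202). The scene view confirms the hook is standing.

```bash
cat > h.py <<'E'
import numpy as np,cv2
from rig import ctrl,camera,camera_model
def ray(m,u,v,z):
    f=240/np.tan(np.radians(m["vfov"])/2);V=m["view"];R=V[:3,:3];t=V[:3,3]
    d=R.T@np.array([(u-m["cx"])/f,-(v-m["cy"])/f,-1.]);c=-R.T@t
    return c+d*(z-c[2])/d[2]
def proj(m,p):
    f=240/np.tan(np.radians(m["vfov"])/2);c=m["view"][:3,:3]@np.array(p,float)+m["view"][:3,3]
    return m["cx"]+f*c[0]/-c[2],m["cy"]-f*c[1]/-c[2]
E
python3 - <<'E'
from h import *
m=camera_model("top");im=cv2.imread("pics/top0.png");hsv=cv2.cvtColor(im,cv2.COLOR_BGR2HSV)
k=cv2.inRange(hsv,(8,90,60),(25,255,255));roi=np.zeros_like(k);roi[285:385,130:180]=1
k=k*roi
p=np.argwhere(k>0)[:,::-1].astype(np.float32);print(len(p),p.min(0),p.max(0))
r=cv2.minAreaRect(p);print("rect",r);W=np.array([ray(m,*q,86)[:2] for q in cv2.boxPoints(r)]);print(W.round(1),W.mean(0))
v=np.linalg.svd(np.array([ray(m,*q,86)[:2] for q in p])-W.mean(0))[2][0];print("handle dir deg",np.degrees(np.arctan(v[1]/v[0])),np.mean([ray(m,*q,86)[:2] for q in p],0))
# strip
ks=cv2.inRange(hsv,(8,90,110),(25,255,255));ks[:230]=0;ks[255:]=0;ks[:,:205]=0;ks[:,435:]=0
q=np.argwhere(ks>0)[:,::-1].astype(np.float32);W=np.array([ray(m,*a,30)[:2] for a in q]);i=q[:,0].argsort();print("strip",W[i[:6]].mean(0),W[i[-6:]].mean(0))
for n,u,vv,z in[("board nearL",207,333,30),("nearR",432,333,30),("farL",216,158,30),("farR",424,159,30),("divL",337,207,70),("divR",405,212,70),("prongL",138,280,74),("prongR",165,280,74)]:print(n,ray(m,u,vv,z).round(1))
a=cv2.resize(im[160:255,210:440],None,fx=3.4,fy=3.4,interpolation=2);cv2.imwrite("pics/c1.png",a)
E
```

```text
685 [141. 302.] [155. 364.]
rect ((147.9518585205078, 333.0532531738281), (62.32625961303711, 11.138153076171875), 87.08915710449219)
[[501.5 341.1]
 [502.4 319.8]
 [386.4 306.5]
 [385.6 327.2]] [443.98779386 323.62010085]
handle dir deg 6.86954165401808 [442.97497894 323.63001951]
strip [630.30213163 220.94781556] [ 627.15262019 -228.33310342]
board nearL [442.3 224.6  30. ]
nearR [ 437.6 -231.2   30. ]
farL [818.7 219.3  30. ]
farR [ 812.5 -237.9   30. ]
divL [692.9 -41.6  70. ]
divR [ 681.  -180.8   70. ]
prongL [545.9 354.2  74. ]
prongR [545.4 301.   74. ]
```

View pics/c1.png

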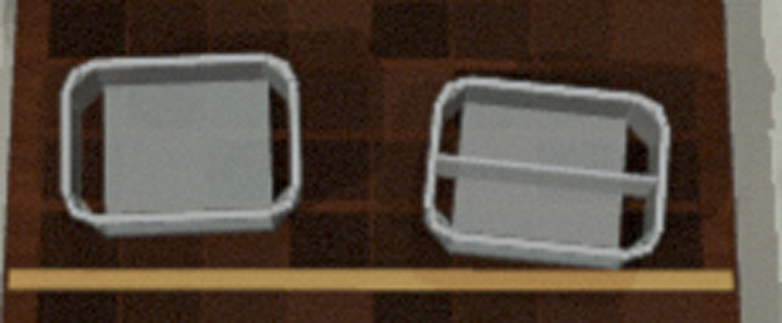

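>>> apply_moves(steps=[{"grip": -1,"yaw": 9.6},{"grip": -1,"yaw": 9.6},{"grip": -1,"tx": 0.017,"ty": -0.048},{"grip": -1,"tx": 0.017,"ty": -0.048},{"grip": -1,"tx": 0.017,"ty": -0.048},{"grip": -1,"tx": 0.017,"ty": -0.048},{"grip": -1,"tx": 0.017,"ty": -0.048},{"grip": -1,"tx": 0.017,"ty": -0.048}])

```text
invalid input at $.steps[0]: expected keys grip, tx, ty, tz, yaw
```

>>> apply_moves(steps=[{"grip": -1,"tx": 0.017,"ty": -0.048},{"grip": -1,"tx": 0.017,"ty": -0.048},{"grip": -1,"tx": 0.017,"ty": -0.048},{"grip": -1,"tx": 0.017,"ty": -0.048},{"grip": -1,"tx": 0.017,"ty": -0.048},{"grip": -1,"tx": 0.017,"ty": -0.048},{"grip": -1,"tx": 0.017,"ty": -0.048},{"grip": -1,"tx": 0.017,"ty": -0.048}])

```text
invalid input at $.steps[0]: expected keys grip, tx, ty, tz, yaw
```

>>> apply_moves(steps=[{"grip": -1,"tx": 0,"ty": 0,"tz": 0,"yaw": 9.6},{"grip": -1,"tx": 0,"ty": 0,"tz": 0,"yaw": 9.6},{"grip": -1,"tx": 0.017,"ty": -0.048,"tz": 0,"yaw": 0},{"grip": -1,"tx": 0.017,"ty": -0.048,"tz": 0,"yaw": 0},{"grip": -1,"tx": 0.017,"ty": -0.048,"tz": 0,"yaw": 0},{"grip": -1,"tx": 0.017,"ty": -0.048,"tz": 0,"yaw": 0},{"grip": -1,"tx": 0.017,"ty": -0.048,"tz": 0,"yaw": 0},{"grip": -1,"tx": 0.017,"ty": -0.048,"tz": 0,"yaw": 0}])

```text
time: 1.1
tool_pos: [319.4, -216.8, 231.1]
eef_rot: [-0.0, 0.998, 0.06, 0.0]
wrist_force: [1.0, -0.4, 0.0]
width: 1.002
grasp_force: 0.0
```

>>> apply_moves(steps=[{"grip": -1,"tx": 0.017,"ty": -0.048,"tz": 0,"yaw": 0},{"grip": -1,"tx": 0.017,"ty": -0.048,"tz": 0,"yaw": 0},{"grip": -1,"tx": 0.017,"ty": -0.048,"tz": 0,"yaw": 0},{"grip": -1,"tx": 0.017,"ty": -0.048,"tz": 0,"yaw": 0},{"grip": -1,"tx": 0.017,"ty": -0.048,"tz": 0,"yaw": 0},{"grip": -1,"tx": 0.017,"ty": -0.048,"tz": 0,"yaw": 0},{"grip": -1,"tx": 0.017,"ty": -0.048,"tz": 0,"yaw": 0},{"grip": -1,"tx": 0.017,"ty": -0.048,"tz": 0,"yaw": 0}])

```text
time: 2.1
tool_pos: [408.5, 180.9, 231.2]
eef_rot: [-0.0, 0.998, 0.06, 0.0]
wrist_force: [1.2, -0.6, 0.0]
width: 1.001
grasp_force: 0.0
```

>>> apply_moves(steps=[{"grip": -1,"tx": 0.018,"ty": -0.045,"tz": 0,"yaw": 0},{"grip": -1,"tx": 0.018,"ty": -0.045,"tz": 0,"yaw": 0},{"grip": -1,"tx": 0.018,"ty": -0.045,"tz": 0,"yaw": 0},{"grip": -1,"tx": 0,"ty": 0,"tz": 0,"yaw": 0},{"grip": -1,"tx": 0,"ty": 0,"tz": 0,"yaw": 0}])

```text
time: 2.72
tool_pos: [445.8, 319.3, 230.9]
eef_rot: [0.0, 0.998, 0.06, -0.0]
wrist_force: [-0.2, -0.5, 0.1]
width: 1.003
grasp_force: 0.0
```

```bash
python3 - <<'E'
from h import *
o=ctrl.get_obs();m=camera_model("wrist");im=camera("wrist")[:,:,::-1].copy();cv2.imwrite("pics/w1.png",im)
print(o["tool_pos"],o["joints"],m)
hsv=cv2.cvtColor(im,cv2.COLOR_BGR2HSV);k=cv2.inRange(hsv,(8,90,50),(25,255,255))
n,l,s,c=cv2.connectedComponentsWithStats(k);i=1+s[1:,4].argmax();p=np.argwhere(l==i)[:,::-1].astype(np.float32)
r=cv2.minAreaRect(p);W=np.array([ray(m,*q,86)[:2] for q in cv2.boxPoints(r)]);print(r,W.round(1),W.mean(0))
E
```

```text
[445.84977417 319.26231669 230.92110437] [ 4.80979032e-01  9.57074823e-02  1.49934202e+00 -9.81230170e-05
  1.54754277e+00  1.93169957e+00] {'vfov': 70.8458085094489, 'cx': 319.2821738688943, 'cy': 237.97879177894018, 'view': array([[ 1.20108547e-01, -9.92760748e-01,  1.85974001e-04,
         2.63476068e+02],
       [ 9.43389251e-01,  1.14077023e-01, -3.11453292e-01,
        -4.14652942e+02],
       [ 3.09177388e-01,  3.75836484e-02,  9.50261444e-01,
        -5.29291733e+02],
       [ 0.00000000e+00,  0.00000000e+00,  0.00000000e+00,
         1.00000000e+00]])}
((538.0154418945312, 113.87690734863281), (234.17758178710938, 246.3329620361328), 7.125016689300537) [[453.9 242.7]
 [634.8 257.2]
 [637.8  84.1]
 [452.4  27.5]] [544.74167975 152.89163145]
```

View pics/w1.png

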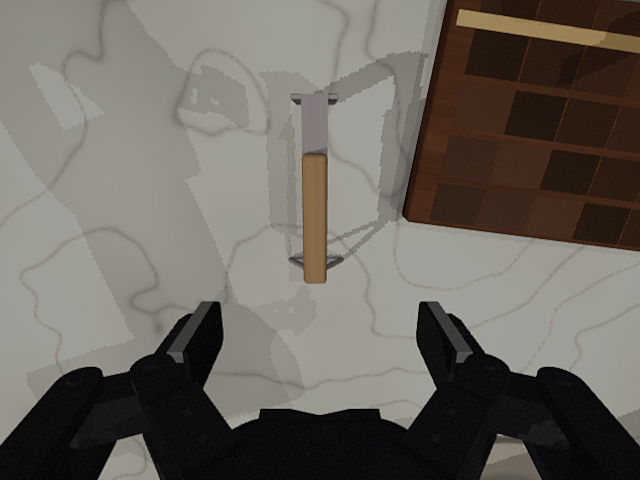

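The wrist picture shows the handle from px (315,153) to (315,283), with the prong top edge at row 99, columns 291 to 338. The hook lines up with the tool.

```bash
python3 - <<'E'
from h import *
m=camera_model("wrist")
a=ray(m,315,153,86);b=ray(m,315,282,86);p=ray(m,314.5,99,74)
print(a,b,p,np.hypot(*(a-b)[:2]),np.degrees(np.arctan2(*(p-b)[1::-1])),np.degrees(np.arctan2(*(a-b)[1::-1])))
d=(p-b)[:2]/np.hypot(*(p-b)[:2]);g=p[:2]-100*d;print("grasp",g)
e=g-ctrl.get_obs()["tool_pos"][:2];c,s=np.cos(.12),np.sin(.12);print("tx,ty",c*e[0]+s*e[1],s*e[0]-c*e[1])
E
```

```text
[502.85927274 329.45159887  86.        ] [385.96489805 315.86089675  86.        ] [544.96345326 334.90806127  74.        ] 117.68178286228411 6.831170287540784 6.6317084179623365
grasp [445.6733586  323.01364647]
tx,ty 0.24328338099908373 -4.105893426357317
```

>>> apply_moves(steps=[{"grip": -1,"tx": 0,"ty": -0.004,"tz": 0.05,"yaw": 0},{"grip": -1,"tx": 0,"ty": 0,"tz": 0.05,"yaw": 0},{"grip": -1,"tx": 0,"ty": 0,"tz": 0.05,"yaw": 0},{"grip": -1,"tx": 0,"ty": 0,"tz": 0.026,"yaw": 0},{"grip": -1,"tx": 0,"ty": 0,"tz": 0,"yaw": 0},{"grip": 1,"tx": 0,"ty": 0,"tz": 0,"yaw": 0},{"grip": 1,"tx": 0,"ty": 0,"tz": 0,"yaw": 0},{"grip": 1,"tx": 0,"ty": 0,"tz": 0,"yaw": 0}], squeeze=60)

```text
time: 3.78
tool_pos: [446.0, 323.7, 56.3]
eef_rot: [-0.0, 0.998, 0.06, 0.001]
wrist_force: [-0.1, 0.5, 0.1]
width: 0.375
grasp_force: 0.0
```

>>> apply_moves(steps=[{"grip": 1,"tx": 0,"ty": 0,"tz": 0,"yaw": 0},{"grip": 1,"tx": 0,"ty": 0,"tz": 0,"yaw": 0},{"grip": 1,"tx": 0,"ty": 0,"tz": 0,"yaw": 0},{"grip": 1,"tx": 0,"ty": 0,"tz": 0,"yaw": 0}])

```text
time: 4.28
tool_pos: [445.9, 323.6, 56.1]
eef_rot: [-0.0, 0.998, 0.06, 0.0]
wrist_force: [-1.7, -1.3, 8.0]
width: 0.244
grasp_force: 58.7
```

>>> apply_moves(steps=[{"grip": 1,"tx": 0,"ty": 0,"tz": -0.02,"yaw": 0},{"grip": 1,"tx": 0,"ty": 0,"tz": -0.04,"yaw": 0},{"grip": 1,"tx": 0,"ty": 0,"tz": -0.05,"yaw": 0},{"grip": 1,"tx": 0,"ty": 0,"tz": -0.04,"yaw": 7},{"grip": 1,"tx": 0,"ty": 0,"tz": 0,"yaw": 7},{"grip": 1,"tx": 0.01,"ty": 0.02,"tz": 0,"yaw": 0},{"grip": 1,"tx": 0.0213,"ty": 0.0403,"tz": 0,"yaw": 0},{"grip": 1,"tx": 0.0213,"ty": 0.0403,"tz": 0,"yaw": 0}])

```text
time: 5.28
tool_pos: [485.4, 216.2, 205.4]
eef_rot: [-0.0, 0.998, -0.062, -0.0]
wrist_force: [1.1, -0.4, -2.5]
width: 0.249
grasp_force: 59.1
```

>>> apply_moves(steps=[{"grip": 1,"tx": 0.0213,"ty": 0.0403,"tz": 0,"yaw": 0},{"grip": 1,"tx": 0.0213,"ty": 0.0403,"tz": 0,"yaw": 0},{"grip": 1,"tx": 0.0213,"ty": 0.0403,"tz": 0,"yaw": 0},{"grip": 1,"tx": 0.0213,"ty": 0.0403,"tz": 0,"yaw": 0},{"grip": 1,"tx": 0.0213,"ty": 0.0403,"tz": 0,"yaw": 0},{"grip": 1,"tx": 0.0213,"ty": 0.0403,"tz": 0,"yaw": 0},{"grip": 1,"tx": 0.0213,"ty": 0.0403,"tz": 0,"yaw": 0},{"grip": 1,"tx": 0.01,"ty": 0.02,"tz": 0,"yaw": 0}])

```text
time: 6.28
tool_pos: [605.9, -104.3, 204.9]
eef_rot: [-0.0, 0.998, -0.063, -0.0]
wrist_force: [-0.3, -0.1, -2.5]
width: 0.247
grasp_force: 59.2
```

>>> apply_moves(steps=[{"grip": 1,"tx": 0,"ty": 0,"tz": 0,"yaw": 0},{"grip": 1,"tx": 0,"ty": 0,"tz": 0,"yaw": 0},{"grip": 1,"tx": 0,"ty": 0,"tz": 0,"yaw": 0}])

```text
time: 6.65
tool_pos: [605.5, -101.3, 205.5]
eef_rot: [-0.0, 0.998, -0.062, 0.0]
wrist_force: [-0.1, 0.2, -1.8]
width: 0.247
grasp_force: 59.2
```

```bash
python3 - <<'E'
from h import *
im=camera("wrist")[:,:,::-1].copy();cv2.imwrite("pics/w2.png",im)
np.save("w2.npy",camera_model("wrist"),allow_pickle=True)
E
```

```text
(no output)
```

View pics/w2.png

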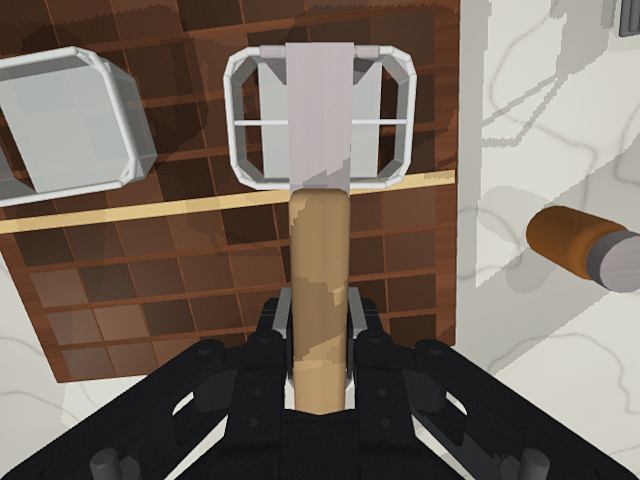

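The wrist view shows the divider from (234,123) to (410,121), level in the image and so parallel to the prong. The strap is centred at column 320 and its prong end is at row 43.

```bash
python3 - <<'E'
from h import *
m=np.load("w2.npy",allow_pickle=True).item();o=ctrl.get_obs();t=o["tool_pos"];q=o["eef_rot"];th=2*np.arctan2(q[2],q[1]);c,s=np.cos(th),np.sin(th)
T=lambda p:np.round((c*(p[0]-t[0])+s*(p[1]-t[1]),s*(p[0]-t[0])-c*(p[1]-t[1])),1)
print(t,np.degrees(th))
for n,u,v,z in[("divL",234,123,70),("divR",410,121,70),("farL",262,47,75),("nearL",255,188,75),("nearR",385,186,75),("farR",385,47,75),("prong",320,43,t[2]+19),("strip",320,192,30)]:
    p=ray(m,u,v,z);print(n,p.round(1),"tool",T(p))
E
```

```text
[ 605.50451927 -101.37603851  205.54395646] -7.077269675628288
divL [694.4 -45.6  70. ] tool [ 81.3 -66.4]
divR [ 679.  -182.1   70. ] tool [82.8 71. ]
farL [742.6 -77.1  75. ] tool [133. -41.]
nearL [642.9 -53.6  75. ] tool [ 31.2 -52. ]
nearR [ 631.5 -158.7   75. ] tool [32.9 53.7]
farR [ 731.7 -165.    75. ] tool [133.1  47.6]
prong [ 708.6 -114.7  224.5] tool [104.    0.5]
strip [ 625.  -104.8   30. ] tool [19.8  1. ]
```

>>> apply_moves(steps=[{"grip": 1,"tx": 0.002,"ty": 0.002,"tz": 0.02,"yaw": 0},{"grip": 1,"tx": 0,"ty": 0,"tz": 0.03,"yaw": 0},{"grip": 1,"tx": 0,"ty": 0,"tz": 0.025,"yaw": 0},{"grip": 1,"tx": 0,"ty": 0,"tz": 0.015,"yaw": 0},{"grip": 1,"tx": 0,"ty": 0,"tz": 0.01,"yaw": 0},{"grip": 1,"tx": 0,"ty": 0,"tz": 0.008,"yaw": 0},{"grip": 1,"tx": 0,"ty": 0,"tz": 0,"yaw": 0},{"grip": 1,"tx": 0,"ty": 0,"tz": 0,"yaw": 0}])

```text
time: 7.7
tool_pos: [607.6, -104.7, 97.9]
eef_rot: [0.0, 0.998, -0.062, 0.0]
wrist_force: [0.2, 0.3, -0.8]
width: 0.247
grasp_force: 59.2
```

```bash
python3 - <<'E'
from h import *
im=camera("scene")[:,:,::-1].copy();cv2.imwrite("pics/s2.png",cv2.resize(im[170:420,170:490],None,fx=2.4,fy=2.4,interpolation=2))
E
```

```text
(no output)
```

View pics/s2.png

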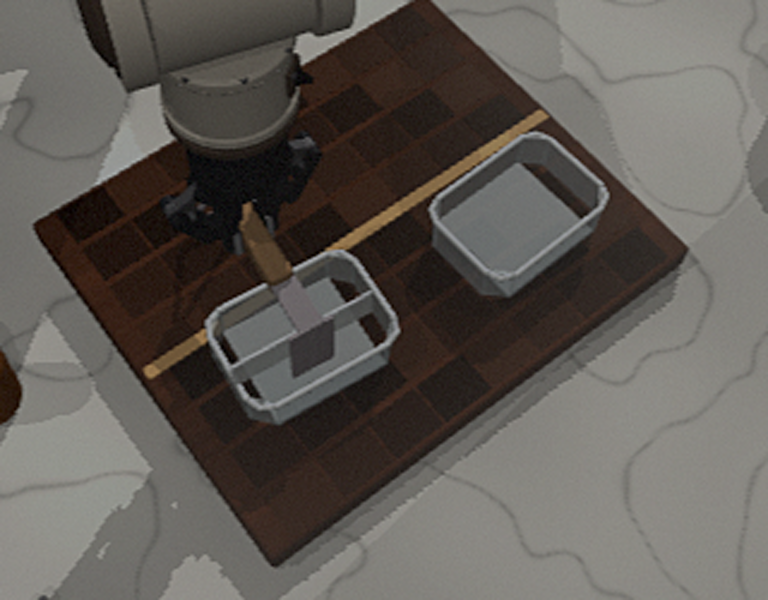

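The crop shows the prong inside the rear compartment behind the divider, at about (312,345), clear of the walls. Now I'll drag.

>>> apply_moves(steps=[{"grip": 1,"tx": -0.007,"ty": 0,"tz": 0,"yaw": 0},{"grip": 1,"tx": -0.007,"ty": 0,"tz": 0,"yaw": 0},{"grip": 1,"tx": -0.006,"ty": 0,"tz": 0,"yaw": 0},{"grip": 1,"tx": -0.008,"ty": 0,"tz": 0,"yaw": 0},{"grip": 1,"tx": -0.01,"ty": 0,"tz": 0,"yaw": 0},{"grip": 1,"tx": -0.01,"ty": 0,"tz": 0,"yaw": 0},{"grip": 1,"tx": -0.01,"ty": 0.0015,"tz": 0,"yaw": -0.8},{"grip": 1,"tx": -0.01,"ty": 0.0015,"tz": 0,"yaw": -0.8}])

```text
time: 8.75
tool_pos: [538.8, -99.3, 97.4]
eef_rot: [-0.0, 0.999, -0.048, 0.0]
wrist_force: [1.7, 0.3, -2.7]
width: 0.245
grasp_force: 59.1
```

>>> apply_moves(steps=[{"grip": 1,"tx": -0.01,"ty": 0.0015,"tz": 0,"yaw": -0.8},{"grip": 1,"tx": -0.01,"ty": 0.0015,"tz": 0,"yaw": -0.8},{"grip": 1,"tx": -0.01,"ty": 0.0015,"tz": 0,"yaw": -0.8},{"grip": 1,"tx": -0.01,"ty": 0.0015,"tz": 0,"yaw": -0.9},{"grip": 1,"tx": -0.01,"ty": 0.0015,"tz": 0,"yaw": -0.9},{"grip": 1,"tx": -0.01,"ty": 0.0015,"tz": 0,"yaw": -0.9},{"grip": 1,"tx": -0.005,"ty": 0,"tz": 0,"yaw": 0},{"grip": 1,"tx": 0,"ty": 0,"tz": 0,"yaw": 0}])

```text
time: 9.75
tool_pos: [473.7, -104.5, 97.3]
eef_rot: [-0.0, 1.0, -0.004, -0.0]
wrist_force: [-0.3, -0.7, -2.5]
width: 0.248
grasp_force: 59.2
```

```bash
python3 - <<'E'
from h import *
im=camera("wrist")[:,:,::-1].copy();cv2.imwrite("pics/w3.png",im)
np.save("w3.npy",camera_model("wrist"),allow_pickle=True)
E
```

```text
(no output)
```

View pics/w3.png

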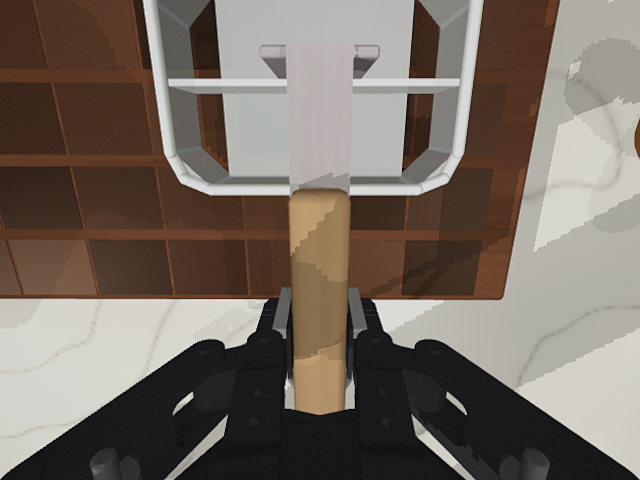

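The wrist view shows the divider level at row 85 (columns 168 to 462) and the box square to the board. The box centre is near x 571, so I'll drag another 32 mm.

>>> apply_moves(steps=[{"grip": 1,"tx": -0.006,"ty": 0,"tz": 0,"yaw": 0},{"grip": 1,"tx": -0.01,"ty": 0,"tz": 0,"yaw": 0},{"grip": 1,"tx": -0.01,"ty": 0,"tz": 0,"yaw": 0},{"grip": 1,"tx": -0.006,"ty": 0,"tz": 0,"yaw": 0},{"grip": 1,"tx": 0,"ty": 0,"tz": 0,"yaw": 0},{"grip": 1,"tx": 0.006,"ty": 0,"tz": 0,"yaw": 0},{"grip": 1,"tx": 0.008,"ty": 0,"tz": 0,"yaw": 0},{"grip": 1,"tx": 0,"ty": 0,"tz": 0,"yaw": 0}])

```text
time: 10.8
tool_pos: [456.7, -104.4, 97.1]
eef_rot: [-0.0, 1.0, -0.004, -0.0]
wrist_force: [-0.8, -0.3, -2.7]
width: 0.245
grasp_force: 59.2
```

```bash
python3 - <<'E'
from h import *
im=camera("top")[:,:,::-1].copy();cv2.imwrite("pics/t3.png",im)
E
```

```text
(no output)
```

View pics/t3.png

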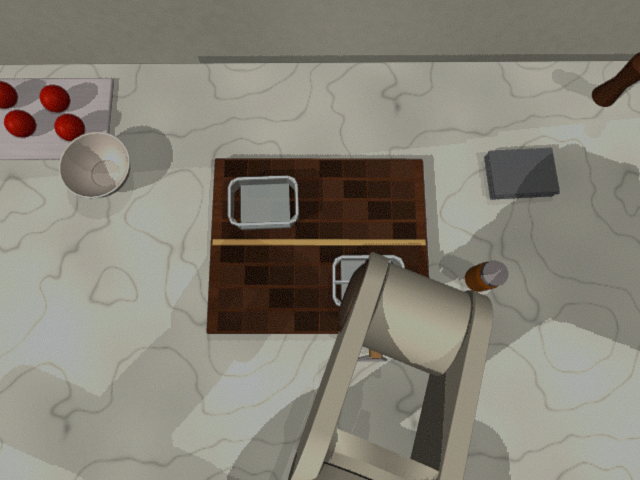

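The top view shows the divided box fully on the near side of the strip (its far rim is at row 256, the strip at 242), square, with the plain box unmoved at (263,202). I'll lift out and carry the hook back to its old spot.

>>> apply_moves(steps=[{"grip": 1,"tx": 0,"ty": 0,"tz": -0.01,"yaw": 0},{"grip": 1,"tx": 0,"ty": 0,"tz": -0.02,"yaw": 0},{"grip": 1,"tx": 0,"ty": 0,"tz": -0.03,"yaw": 0},{"grip": 1,"tx": 0,"ty": 0,"tz": -0.03,"yaw": 0},{"grip": 1,"tx": 0,"ty": 0,"tz": -0.01,"yaw": 0},{"grip": 1,"tx": -0.001,"ty": -0.02,"tz": 0,"yaw": 0},{"grip": 1,"tx": -0.001,"ty": -0.04,"tz": 0,"yaw": 0},{"grip": 1,"tx": -0.001,"ty": -0.044,"tz": 0,"yaw": 0}])

```text
time: 11.85
tool_pos: [453.5, 0.5, 196.7]
eef_rot: [-0.0, 1.0, -0.004, -0.0]
wrist_force: [0.2, -0.4, -2.3]
width: 0.248
grasp_force: 59.3
```

>>> apply_moves(steps=[{"grip": 1,"tx": -0.002,"ty": -0.044,"tz": 0,"yaw": 0},{"grip": 1,"tx": -0.002,"ty": -0.044,"tz": 0,"yaw": 0},{"grip": 1,"tx": -0.002,"ty": -0.044,"tz": 0,"yaw": 0},{"grip": 1,"tx": -0.002,"ty": -0.044,"tz": 0,"yaw": 0},{"grip": 1,"tx": -0.002,"ty": -0.044,"tz": 0,"yaw": 0},{"grip": 1,"tx": -0.001,"ty": -0.044,"tz": 0,"yaw": 0},{"grip": 1,"tx": 0,"ty": -0.04,"tz": 0,"yaw": 0},{"grip": 1,"tx": 0,"ty": -0.02,"tz": 0,"yaw": 0}])

```text
time: 12.85
tool_pos: [444.9, 325.2, 196.6]
eef_rot: [0.0, 1.0, -0.003, -0.001]
wrist_force: [0.6, 0.9, -1.2]
width: 0.245
grasp_force: 59.3
```

>>> apply_moves(steps=[{"grip": 1,"tx": 0,"ty": 0,"tz": 0,"yaw": 0},{"grip": 1,"tx": 0,"ty": 0,"tz": 0,"yaw": 0},{"grip": 1,"tx": 0,"ty": 0,"tz": 0.02,"yaw": 0},{"grip": 1,"tx": 0,"ty": 0,"tz": 0.04,"yaw": 0},{"grip": 1,"tx": 0,"ty": 0,"tz": 0.03,"yaw": 0},{"grip": 1,"tx": 0,"ty": 0,"tz": 0.02,"yaw": 0},{"grip": 1,"tx": 0,"ty": 0,"tz": 0.01,"yaw": 0},{"grip": 1,"tx": 0,"ty": 0,"tz": 0,"yaw": 0}])

```text
time: 13.85
tool_pos: [445.5, 323.1, 77.4]
eef_rot: [0.0, 1.0, -0.004, -0.0]
wrist_force: [-0.2, -1.8, -1.2]
width: 0.246
grasp_force: 59.4
```

>>> apply_moves(steps=[{"grip": 1,"tx": 0,"ty": 0,"tz": 0.01,"yaw": 0},{"grip": 1,"tx": 0,"ty": 0,"tz": 0.006,"yaw": 0},{"grip": 1,"tx": 0,"ty": 0,"tz": 0.003,"yaw": 0},{"grip": 1,"tx": 0,"ty": 0,"tz": 0.001,"yaw": 0},{"grip": 1,"tx": 0,"ty": 0,"tz": 0,"yaw": 0},{"grip": 1,"tx": 0,"ty": 0,"tz": 0,"yaw": 0}])

```text
time: 14.6
tool_pos: [445.5, 323.8, 57.5]
eef_rot: [-0.0, 1.0, -0.004, 0.0]
wrist_force: [0.3, 0.2, -1.5]
width: 0.245
grasp_force: 59.4
```

>>> apply_moves(steps=[{"grip": 1,"tx": 0,"ty": 0,"tz": 0.001,"yaw": 0},{"grip": 1,"tx": 0,"ty": 0,"tz": 0,"yaw": 0},{"grip": 1,"tx": 0,"ty": 0,"tz": 0,"yaw": 0}])

```text
time: 14.98
tool_pos: [445.4, 323.7, 56.4]
eef_rot: [-0.0, 1.0, -0.004, -0.0]
wrist_force: [-0.5, 1.0, -2.1]
width: 0.25
grasp_force: 59.4
```

>>> apply_moves(steps=[{"grip": 1,"tx": 0,"ty": 0,"tz": 0.0005,"yaw": 0},{"grip": 1,"tx": 0,"ty": 0,"tz": 0,"yaw": 0},{"grip": 1,"tx": 0,"ty": 0,"tz": 0,"yaw": 0}])

```text
time: 15.35
tool_pos: [445.4, 323.8, 56.1]
eef_rot: [-0.0, 1.0, -0.004, 0.0]
wrist_force: [-3.5, -1.7, 5.0]
width: 0.244
grasp_force: 60.3
```

Contact is confirmed (+5 N), so I'll release slowly and retreat.

>>> apply_moves(steps=[{"grip": 0.3,"tx": 0,"ty": 0,"tz": 0,"yaw": 0},{"grip": 0.0,"tx": 0,"ty": 0,"tz": 0,"yaw": 0},{"grip": -0.3,"tx": 0,"ty": 0,"tz": 0,"yaw": 0},{"grip": -0.7,"tx": 0,"ty": 0,"tz": 0,"yaw": 0},{"grip": -1,"tx": 0,"ty": 0,"tz": 0,"yaw": 0},{"grip": -1,"tx": 0,"ty": 0,"tz": 0,"yaw": 0},{"grip": -1,"tx": 0,"ty": 0,"tz": -0.02,"yaw": 0},{"grip": -1,"tx": 0,"ty": 0,"tz": -0.04,"yaw": 0}])

```text
time: 16.35
tool_pos: [444.7, 323.3, 115.2]
eef_rot: [0.001, 1.0, -0.004, -0.001]
wrist_force: [-0.2, 0.7, 1.0]
width: 1.001
grasp_force: 0.0
```

>>> apply_moves(steps=[{"grip": -1,"tx": 0,"ty": 0,"tz": -0.05,"yaw": 0},{"grip": -1,"tx": 0,"ty": 0,"tz": -0.05,"yaw": 0},{"grip": -1,"tx": -0.03,"ty": 0,"tz": -0.03,"yaw": 0},{"grip": -1,"tx": -0.03,"ty": 0,"tz": 0,"yaw": 0},{"grip": -1,"tx": 0,"ty": 0,"tz": 0,"yaw": 0},{"grip": -1,"tx": 0,"ty": 0,"tz": 0,"yaw": 0},{"grip": -1,"tx": 0,"ty": 0,"tz": 0,"yaw": 0}])

```text
time: 17.23
tool_pos: [385.9, 324.1, 245.5]
eef_rot: [0.0, 1.0, -0.004, -0.0]
wrist_force: [0.1, 0.3, -0.0]
width: 0.997
grasp_force: 0.0
```

```bash
python3 - <<'E'
from h import *
a=camera("top")[120:400,:440];b=camera("scene")[90:370,150:480]
cv2.imwrite("pics/f.png",np.hstack([a,b])[:,:,::-1])
E
```

```text
(no output)
```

View pics/f.png

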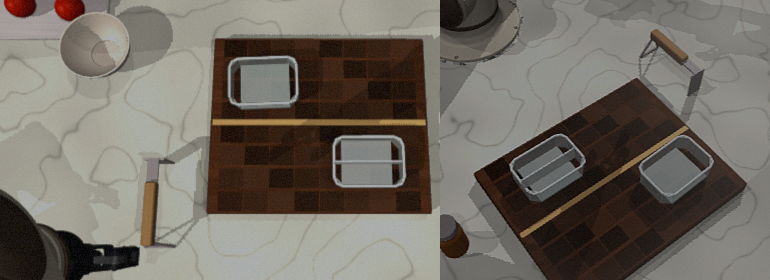

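Both views show the divided box square on the near part of the board, past the strip. The plain box is unmoved, and the hook is standing on its own to the left of the board.

```bash
python3 -c "
from rig import ticket
print(ticket.job_done())"
```

```text
the job is handed in; nothing more can be done
None
```

The job is handed in: the divided box sits square on the board's near part, fully past the light strip, the plain box has not moved, and the hook stands on the counter beside the board.

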